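Open the ratchet mould clamp on the pastry bench

TASK

The blue mould clamp on the pastry bench is still closed up around a steel cake ring. Press the red release button on top of its sliding jaw fully down, until it catches and stays down, then push the jaw back along its bar, away from the ring, as far as it goes. Only press and push: pick nothing up, and leave the cake ring, the cutter, the bottle and the tub standing where they are.

Things in the scene. Friction and masses are not known exactly. Their poses are not given: they have to be found in the camera images.
- clamp: Blue clamp with an aluminium bar, 364 mm long, fixed to the bench. Origin on the bench under the bar. x runs along the bar from the fixed jaw (x = -164 to -150 mm, 90 mm wide, top 70 mm above the bench) to the end block (x = 147 to 169 mm, top 50 mm); y across, z up. Bar 24 mm wide, top at 30 mm; a white bed, 78 x 100 mm, top at 32 mm, lies next to the fixed jaw.
- jaw (a joint): Travel of the sliding jaw along the clamp's +x (m). 0 = jaws 80 mm apart, 0.140 = fully back, its rear against the end block. Starts at 0.01 to 0.05. The ratchet blocks opening (after at most 12 mm of play) until the release button has been pressed down; then it slides against about 3 N of friction and stays where it is left.
- jaw_face (a point): Middle of the top edge of the sliding jaw's clamping face, 100 mm above the bench; moves with the jaw. The face is upright, 90 mm wide (clamp y), 35 to 100 mm above the bench, and looks along the clamp's -x, to the ring: pushing it to the clamp's +x opens the jaw. The jaw reaches 76 mm behind this face (52 mm wide there, top 95 mm above the bench).
- release (a joint): Travel of the red release button, straight down (m): 0 = up, 0.012 = pressed against its stop. It starts up. A spring resists with 3 to 5 N, a catch with a few newtons more over the last half; pressed past 0.011 it is caught and, when let go, stays down at about 0.0105, and the ratchet is then free.
- release_top (a point): Centre of the top face of the red release button, 34 mm along the bar by 40 mm across it, 46 mm behind the jaw face; 117 mm above the bench when up, 105 mm when pressed to its stop, the highest part of the clamp. Moves with the jaw and the button.
- ring_center (a point): Centre (half-way up) of the loose steel cake ring, 70 mm diameter, 30 mm tall, wall 3 mm. It stands upright on the clamp's white bed between the jaws, near the fixed jaw; its top is 62 mm above the bench.
- cutter_center (a point): Centre of a loose green hexagonal cookie cutter, about 65 mm across, 20 mm tall, lying on the bench.
- bottle_center (a point): Centre (half-way up) of a loose standing bottle with a blue label, 54 mm diameter, 115 mm tall.
- tub_center (a point): Centre (half-way up) of a loose standing white tub with a yellow cap, 60 mm diameter, 65 mm tall.
There are look-alikes about, which are no part of the job. Of the things shaped like the part that bears bottle_center, the clear glass one is meant.

How it is judged:
By the outcome, as a careful person would: the job done as asked, in the order asked, and still so for the second after the job is handed in, with the robot touching nothing.
It also fails if it takes over 42 s, if anything falls off the work surface, if the arm or the gripper's body presses on something with over 40 N, if the wrist force passes 120 N, or if a joint passes its speed limit or range.

ROBOT

A 7-joint arm with a two-finger parallel gripper is mounted at the origin on the work surface. World frame = base frame: x ahead of the robot, y to its left, z up, the work surface at z = 0. Lengths are in m, angles in rad, forces in N, time in s.
With the tool pointing down it reaches from about 0.425 to 0.825 m from the base axis. Payload 3.6 kg.
Tool frame: the origin (TCP) lies between the finger pads; the fingertips stand 25 mm ahead of it and the grasp point (between the pads) lies 6 mm ahead of it (r.tips_ahead is the distance from the TCP to the fingertips, in m); z points along the fingers, y is the line along which they close (so a half turn about z gives the same grasp; the last joint's range is limited). The gripper opens to 93 mm and grips with 3 to 60 N. Pads are 15 mm wide; open, the fingers measure 128 mm over their backs; the gripper's body (75 mm by 188 mm) begins 65 mm behind the grasp point.
Start: joints at [-1.306, 0.615, -0.013, 1.423, 0.008, 1.103, -0.04], TCP at [0.187, 0.623, 0.244] pointing down, gripper open.
Joint ranges: [-3.12, 3.12], [-0.3, 2.06], [-1.34, 1.32], [0.26, 2.42], [-1.36, 4.5], [0.01, 1.98], [-2.84, 2.84]. Speed limits (rad/s): [2.79, 2.79, 3.14, 3.14, 3.14, 3.14, 3.14].

INTERFACE

Orientations are given as a unit quaternion [w, x, y, z].
In Python, from plant import r gives the robot as it stands.
- The arm moves only by the shell command python3 -m creep 'ROWS' [FORCE]. ROWS is JSON, a list of rows, each an object of numbers: "tx", "ty", "tz": the shift along the tool's x, y, z normalised to -1 to 1, where 1 is 40 mm; "wx", "wy", "wz": the turn, a rotation vector about the tool's x, y, z normalised to -1 to 1, where 1 is 6 degrees; "fingers": the finger opening in mm, from 0 to 93. A call has exactly 10 rows; each row shifts and turns the commanded pose from where the row before left it, along the tool's axes as they then stand; what a row does not reach is not made up. A row lasts 1/8 s, in which the tool goes at most 62.5 mm and 10.7 degrees, less where a joint would pass 70% of its speed; a pose out of reach is approached as far as the arm can. A call with a number of a shift or a turn outside -1 to 1 is refused whole. A call with a gripper value outside its range is refused whole. The fingers move at their own pace and stop on an object; FORCE is the grip in N (left out, the last holds). Time passes only in rows, so rows that do not move let the fingers close, or fill a call up. It gives the time, the measured TCP pose, the force, the opening and the grip force at its end, in the units of the state.
- r.get_state(): the state, without advancing time (a new reading comes with each control period).
- r.camera(name): name is "scene" or "side" or "wrist"; returns a dict with "frame" (420x560x3 uint8, blue, green, red), "range_z" (420x560 float32, m along the optical axis (not along the pixel's ray), 0 where there is no reading), "camera_matrix" (3x3 intrinsics, pixels), "camera_from_world" (4x4, takes a point from world to camera coordinates); the wrist camera has in their place "mount" (4x4, takes a point from camera to tool coordinates, whose origin is the TCP and whose axes are the flange's). Camera axes: x right, y down, z forward; pixel columns grow to the right and rows downward; lengths in m; the calibration is good to about 2 mm. A picture is of the moment at which its call begins: read the wrist's pose just before it.
- r.close_job(): hands the job in; it is judged then, once.
Trained networks look in the newest picture that a camera, given by its name, has taken for a name from the list of things; names that differ only in an ending like _2 or _b are one class to them, and where a whole thing is asked for, a point or a joint stands for the part that bears it (a point fixed in the world has none). Each returns a list of dicts, best first, with "conf" (0 to 1); they miss things now and then, are a little off and sometimes report something else, mostly with a low value. They report only what shows in the picture. A call takes as long as a camera call. They do not tell look-alikes from the thing itself.
- r.outline_of(camera, query): "region" (420x560 bool, what is visible of it) and "bbox" ([centre column, centre row, width, height] in pixels, round what is visible of it).
- r.pinpoint(camera, query): "pixel" ([column, row] in pixels: a listed point, or the origin of a listed thing).
The state is a dict: "clock": time; "joints": joint angles; "joint_velocities": joint speeds; "joint_efforts": joint torques, N m; "eef_pos": TCP position; "ee_rot": TCP orientation; "force": force on the tool from outside, world axes, zero at the start; "ft_torque": the same for the moment, N m; "gripper_width": finger opening in m; "grip_force": force on a finger pad.
Only numpy, scipy, OpenCV 4.12 (cv2) and the standard library are available. Lean on these libraries where they do the work, as an engineer would, in place of code of your own. Each camera call takes 0.05 s, during which the arm holds its last target. There are 200 camera calls.

## Working session

There is one attempt and no reset: what is moved stays moved. The work goes in short steps, Python scripts to look and compute and a shell command to move; the robot and the scene stay as the last step left them, time stands still between calls to the robot, and variables do not carry over. Pictures are saved under pics/ and viewed, at most 10 in all, crops included, and the job is handed in when it is done.

```bash
mkdir -p pics; ls; cat > h.py <<'E'
import numpy as np, cv2
from plant import r
from scipy.spatial.transform import Rotation as R
def world(c,px,T=None,z=None):
    K=c["camera_matrix"]; 
    cw=np.linalg.inv(c["camera_from_world"]) if T is None else T
    u,v=px; ray=np.linalg.inv(K)@[u,v,1]
    if z is None:
        d=c["range_z"][int(round(v))-1:int(round(v))+2,int(round(u))-1:int(round(u))+2]; s=np.median(d[d>0]) if (d>0).any() else np.nan
    else:
        s=(z-cw[2,3])/(cw[:3,:3]@ray)[2]
    return (cw@np.r_[ray*s,1])[:3]
def wristT(c,s):
    T=np.eye(4);q=s["ee_rot"];T[:3,:3]=R.from_quat([q[1],q[2],q[3],q[0]]).as_matrix();T[:3,3]=s["eef_pos"];return T@c["mount"]
E
python3 - <<'E'
from h import *
s=r.get_state();print(s["clock"],s["eef_pos"],s["ee_rot"],s["force"],s["gripper_width"])
for n in ["scene","side"]:
    c=r.camera(n);cv2.imwrite(f"pics/{n}0.png",c["frame"])
    for q in ["clamp","jaw_face","release_top","ring_center","cutter_center","bottle_center","tub_center"]:
        for d in r.pinpoint(n,q)[:3]:
            print(n,q,np.round(d["pixel"]),round(d["conf"],2),np.round(world(c,d["pixel"]),3), np.round(world(c,d["pixel"],z={"jaw_face":.1,"release_top":.117}.get(q,.03)),3))
print(np.round(np.linalg.inv(c["camera_from_world"]),2))
E
```

```text
pics
0.0 [0.18674175 0.62185047 0.24249763] [-1.59235874e-04  1.45318250e-01  9.89384153e-01 -1.25636763e-03] [ 0.19500752 -0.12233281 -0.28367045] 0.09310424961967294
scene clamp [290. 228.] 0.68 [0.533 0.059 0.003] [0.552 0.035 0.03 ]
scene jaw_face [326. 181.] 0.64 [0.555 0.128 0.075] [0.574 0.099 0.1  ]
scene release_top [297. 167.] 0.62 [0.529 0.08  0.117] [0.529 0.08  0.117]
scene cutter_center [321. 174.] 0.56 [0.556 0.108 0.1  ] [0.5   0.191 0.03 ]
scene bottle_center [153. 228.] 0.84 [ 0.427 -0.137  0.075] [ 0.381 -0.109  0.03 ]
scene bottle_center [201. 256.] 0.69 [ 0.526 -0.131  0.077] [ 0.488 -0.102  0.03 ]
scene bottle_center [357. 213.] 0.23 [0.616 0.135 0.033] [0.614 0.139 0.03 ]
scene tub_center [355. 288.] 0.96 [ 0.717 -0.031  0.061] [ 0.704 -0.005  0.03 ]
side clamp [284. 286.] 0.88 [0.516 0.093 0.031] [0.516 0.093 0.03 ]
side jaw_face [251. 239.] 0.89 [0.566 0.095 0.102] [0.567 0.093 0.1  ]
side release_top [279. 231.] 0.62 [0.531 0.079 0.118] [0.531 0.078 0.117]
side release_top [288. 287.] 0.5 [0.51  0.091 0.028] [0.473 0.165 0.117]
side ring_center [211. 263.] 0.69 [0.633 0.103 0.033] [0.635 0.101 0.03 ]
side cutter_center [263. 367.] 0.58 [0.487 0.208 0.001] [0.476 0.225 0.03 ]
side bottle_center [344. 196.] 0.91 [ 0.5   -0.093  0.075] [ 0.52  -0.151  0.03 ]
side bottle_center [402. 212.] 0.76 [ 0.403 -0.096  0.075] [ 0.413 -0.155  0.03 ]
side tub_center [213. 210.] 0.56 [0.688 0.013 0.051] [ 0.705 -0.008  0.03 ]
[[-0.89 -0.28  0.35  0.29]
 [-0.45  0.55 -0.7   0.55]
 [ 0.01 -0.79 -0.62  0.57]
 [ 0.    0.    0.    1.  ]]
```

View pics/side0.png

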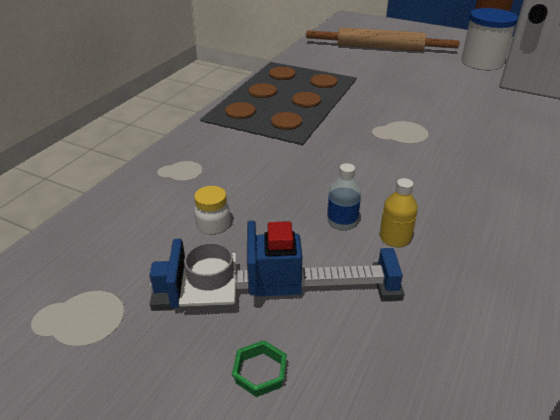

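View pics/scene0.png

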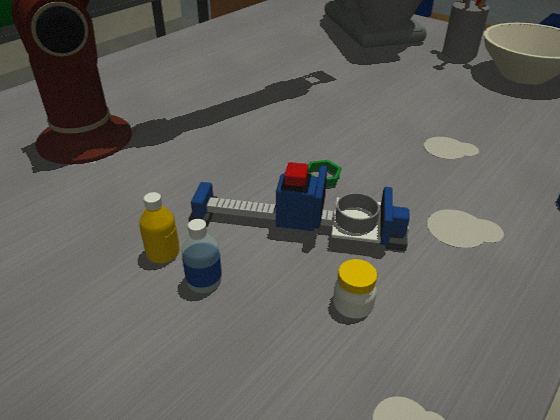

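The side view shows the fixed jaw at (170,270), ring (208,265), red button (280,235) and end block (390,272). The clear bottle is at (344,200) and the cutter at (260,367). I'll work out the clamp axis from the depth data.

```bash
python3 - <<'E'
from h import *
for n in ["scene","side"]:
    c=r.camera(n);f=c["frame"].astype(int);K=c["camera_matrix"];cw=np.linalg.inv(c["camera_from_world"])
    v,u=np.mgrid[:420,:560];d=c["range_z"]
    P=np.stack([(u-K[0,2])/K[0,0]*d,(v-K[1,2])/K[1,1]*d,d,np.ones_like(d)],-1)@cw.T
    P=P[...,:3]
    reg=(d>0)&(P[...,0]>.3)&(P[...,0]<.9)&(P[...,1]>-.05)&(P[...,1]<.3)
    red=reg&(f[...,2]>130)&(f[...,1]<60)&(P[...,2]>.113)&(P[...,2]<.122)
    print(n,"red top",red.sum(),P[red].mean(0).round(4),cv2.minAreaRect(P[red][:,:2].astype(np.float32)*1000))
    blue=reg&(f[...,0]>f[...,2]*1.8)&(f[...,0]>50)
    for nm,lo,hi in [("jawtop",.09,.105),("fixedtop",.066,.074),("end top",.046,.054)]:
        m=blue&(P[...,2]>lo)&(P[...,2]<hi)
        k,lab,st,ce=cv2.connectedComponentsWithStats(m.astype(np.uint8))
        for i in range(1,k):
            if st[i,4]>25:
                q=P[lab==i]; rc=cv2.minAreaRect(q[:,:2].astype(np.float32)*1000); print(nm,st[i,4],q.mean(0).round(4),np.round(rc[0]),np.round(rc[1]),round(rc[2],1))
    for q in ["ring_center","tub_center","cutter_center","bottle_center","jaw"]:
        for o in r.outline_of(n,q)[:2]:
            pp=P[o["region"]&(d>0)]; print(q,round(o["conf"],2),np.round(o["bbox"]),np.percentile(pp,[3,97],axis=0).round(3).tolist())
E
```

```text
scene red top 270 [0.5315 0.0734 0.1175] ((531.17431640625, 74.40501403808594), (31.999675750732422, 40.16132736206055), 29.683874130249023)
jawtop 349 [0.5643 0.0895 0.0974] [561.  90.] [25. 91.] 30.4
jawtop 34 [0.5129 0.0573 0.0908] [511.  59.] [ 7. 45.] 34.3
fixedtop 294 [0.6634 0.1456 0.07  ] [662. 149.] [13. 88.] 30.5
fixedtop 104 [0.5484 0.0551 0.0699] [547.  54.] [57.  5.] 31.3
end top 278 [ 0.3925 -0.011   0.0504] [391.  -9.] [22. 60.] 30.4
end top 93 [0.6869 0.1537 0.0513] [688. 158.] [33. 19.] 79.3
end top 30 [0.6841 0.1131 0.0503] [684. 113.] [13.  4.] 39.3
ring_center 0.73 [356. 214.  43.  43.] [[0.592, 0.086, 0.034], [0.658, 0.154, 0.063]]
tub_center 0.83 [354. 287.  49.  58.] [[0.684, -0.035, 0.007], [0.734, 0.014, 0.067]]
cutter_center 0.81 [325. 174.  31.  26.] [[0.456, 0.201, 0.002], [0.52, 0.247, 0.022]]
bottle_center 0.93 [158. 228.  40.  71.] [[0.396, -0.146, 0.002], [0.439, -0.097, 0.116]]
bottle_center 0.9 [202. 255.  43.  73.] [[0.499, -0.144, 0.009], [0.535, -0.103, 0.116]]
jaw 0.82 [304. 195.  50.  69.] [[0.517, 0.041, 0.017], [0.59, 0.109, 0.118]]
side red t
[... 564 characters left out ...]
9
end top 159 [0.519  0.0983 0.0498] [520.  99.] [60.  5.] 31.3
end top 32 [0.5434 0.1339 0.05  ] [543. 134.] [10.  3.] 34.0
end top 39 [0.6389 0.1901 0.0501] [639. 190.] [13.  4.] 28.3
ring_center 0.75 [209. 267.  47.  51.] [[0.589, 0.09, 0.034], [0.656, 0.157, 0.063]]
tub_center 0.83 [211. 211.  39.  48.] [[0.676, -0.021, 0.007], [0.724, 0.024, 0.067]]
cutter_center 0.65 [260. 369.  54.  56.] [[0.454, 0.189, 0.002], [0.517, 0.25, 0.022]]
bottle_center 0.77 [400. 213.  39.  72.] [[0.386, -0.124, 0.003], [0.435, -0.09, 0.116]]
bottle_center 0.68 [344. 196.  34.  64.] [[0.482, -0.119, 0.009], [0.527, -0.089, 0.116]]
jaw 0.64 [276. 259.  56.  77.] [[0.497, 0.059, 0.016], [0.575, 0.135, 0.118]]
```

```bash
python3 -m creep '[{"tx":-0.5,"ty":-0.43,"fingers":0},{"tx":-1,"ty":-0.87,"fingers":0},{"tx":-1,"ty":-0.87,"fingers":0},{"tx":-1,"ty":-0.87,"fingers":0},{"tx":-1,"ty":-0.87,"fingers":0},{"tx":-1,"ty":-0.87,"fingers":0},{"tx":-1,"ty":-0.87,"fingers":0},{"tx":-1,"ty":-0.87,"fingers":0},{"tx":-1,"ty":-0.87,"fingers":0},{"tx":-1,"ty":-0.87,"fingers":0}]' 20
python3 -m creep '[{"tx":-1,"ty":-0.87,"fingers":0},{"tx":-0.8,"ty":-0.7,"fingers":0},{"tx":-0.4,"ty":-0.3,"fingers":0},{"wz":-1,"fingers":0},{"wz":-1,"fingers":0},{"wz":-1,"fingers":0},{"wz":-1,"fingers":0},{"wz":-1,"fingers":0},{"wz":-1,"fingers":0},{"wz":-1,"fingers":0}]'
cat > go.py <<'E'
import sys
from h import *
s=r.get_state();q=s["ee_rot"];M=R.from_quat([q[1],q[2],q[3],q[0]]).as_matrix()
t=np.array(eval(sys.argv[1]));a=np.degrees(np.arctan2(M[1,0],M[0,0]))%360
print("t",s["clock"],"pos",np.round(s["eef_pos"],4),"tool x ang",round(a,1),"tilt z",M[:,2].round(3),"joints",np.round(s["joints"],2),"F",np.round(s["force"],1))
print("tool shift mm",(M.T@(t-s["eef_pos"])*1000).round(1),"turn about tool z deg",round(a-210.2,1))
E
python3 go.py '[.5308,.0755,.2]'
```

```text
t 1.4 pos [0.1869 0.6225 0.2436] tool x ang 163.3 tilt z [-0. -0. -1.] joints [-1.31  0.61 -0.01  1.42  0.01  1.1  -0.04] F [ 0.1 -0.3  0.6]
tool shift mm [-486.7 -425.    43.6] turn about tool z deg -46.9validation failed for argument at $[0]...
validation failed for argument at $[0]...
```

```bash
python3 -m creep '[{"tx":-0.5,"ty":-0.43,"tz":0,"wx":0,"wy":0,"wz":0,"fingers":0},{"tx":-1,"ty":-0.87,"tz":0,"wx":0,"wy":0,"wz":0,"fingers":0},{"tx":-1,"ty":-0.87,"tz":0,"wx":0,"wy":0,"wz":0,"fingers":0},{"tx":-1,"ty":-0.87,"tz":0,"wx":0,"wy":0,"wz":0,"fingers":0},{"tx":-1,"ty":-0.87,"tz":0,"wx":0,"wy":0,"wz":0,"fingers":0},{"tx":-1,"ty":-0.87,"tz":0,"wx":0,"wy":0,"wz":0,"fingers":0},{"tx":-1,"ty":-0.87,"tz":0,"wx":0,"wy":0,"wz":0,"fingers":0},{"tx":-1,"ty":-0.87,"tz":0,"wx":0,"wy":0,"wz":0,"fingers":0},{"tx":-1,"ty":-0.87,"tz":0,"wx":0,"wy":0,"wz":0,"fingers":0},{"tx":-1,"ty":-0.87,"tz":0,"wx":0,"wy":0,"wz":0,"fingers":0}]' 20; python3 go.py '[.5308,.0755,.2]'
```

```text
clock: 2.65
eef_pos: [0.4568, 0.1954, 0.244]
ee_rot: [0.0, 0.145, 0.989, 0.0]
force: [0.9, -0.1, 0.3]
gripper_width: 0.0011
grip_force: 0.0
t 2.65 pos [0.4568 0.1954 0.244 ] tool x ang 163.3 tilt z [ 0.001  0.001 -1.   ] joints [-0.48  0.38  0.05  1.86 -0.02  0.91  0.86] F [ 0.9 -0.1  0.3]
tool shift mm [-105.3  -93.6   44. ] turn about tool z deg -46.9
```

```bash
python3 -m creep '[{"tx":-0.9,"ty":-0.8,"tz":0,"wx":0,"wy":0,"wz":0,"fingers":0},{"tx":-0.9,"ty":-0.8,"tz":0.3,"wx":0,"wy":0,"wz":0,"fingers":0},{"tx":-0.83,"ty":-0.74,"tz":0.3,"wx":0,"wy":0,"wz":-0.8,"fingers":0},{"tx":0,"ty":0,"tz":0.4,"wx":0,"wy":0,"wz":-1,"fingers":0},{"tx":0,"ty":0,"tz":0,"wx":0,"wy":0,"wz":-1,"fingers":0},{"tx":0,"ty":0,"tz":0,"wx":0,"wy":0,"wz":-1,"fingers":0},{"tx":0,"ty":0,"tz":0,"wx":0,"wy":0,"wz":-1,"fingers":0},{"tx":0,"ty":0,"tz":0,"wx":0,"wy":0,"wz":-1,"fingers":0},{"tx":0,"ty":0,"tz":0,"wx":0,"wy":0,"wz":-1,"fingers":0},{"tx":0,"ty":0,"tz":0,"wx":0,"wy":0,"wz":-1,"fingers":0}]'; python3 go.py '[.5308,.0755,.15]'
python3 - <<'E'
from h import *
s=r.get_state();c=r.camera("wrist");T=wristT(c,s);cv2.imwrite("pics/w1.png",c["frame"])
for q in ["release_top","jaw_face"]:
    for d in r.pinpoint("wrist",q)[:2]: print(q,np.round(d["pixel"]),round(d["conf"],2),world(c,d["pixel"],T).round(4))
E
```

```text
clock: 3.9
eef_pos: [0.5299, 0.0768, 0.2038]
ee_rot: [0.0, -0.261, 0.965, -0.0]
force: [-0.7, -1.1, 0.3]
gripper_width: 0.0004
grip_force: 0.0
t 3.9 pos [0.5299 0.0768 0.2038] tool x ang 210.3 tilt z [ 0. -0. -1.] joints [-0.08  0.49 -0.15  1.81  0.09  0.86  1.82] F [-0.7 -1.1  0.3]
tool shift mm [-0.1 -1.6 53.8] turn about tool z deg 0.1
release_top [277. 232.] 0.67 [0.5312 0.0791 0.1181]
```

View pics/w1.png

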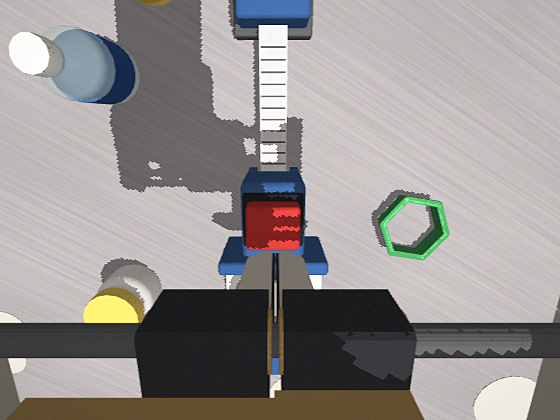

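The wrist view shows the red button at (273,225), lined up with the bar and just ahead of the closed fingers. Pressing now.

```bash
python3 -m creep '[{"tx":0,"ty":-0.03,"tz":0.8,"wx":0,"wy":0,"wz":0,"fingers":0},{"tx":0,"ty":0,"tz":0.6,"wx":0,"wy":0,"wz":0,"fingers":0},{"tx":0,"ty":0,"tz":0.09,"wx":0,"wy":0,"wz":0,"fingers":0},{"tx":0,"ty":0,"tz":0.09,"wx":0,"wy":0,"wz":0,"fingers":0},{"tx":0,"ty":0,"tz":0.09,"wx":0,"wy":0,"wz":0,"fingers":0},{"tx":0,"ty":0,"tz":0.09,"wx":0,"wy":0,"wz":0,"fingers":0},{"tx":0,"ty":0,"tz":0.05,"wx":0,"wy":0,"wz":0,"fingers":0},{"tx":0,"ty":0,"tz":0.05,"wx":0,"wy":0,"wz":0,"fingers":0},{"tx":0,"ty":0,"tz":0,"wx":0,"wy":0,"wz":0,"fingers":0},{"tx":0,"ty":0,"tz":0,"wx":0,"wy":0,"wz":0,"fingers":0}]'
```

```text
clock: 5.3
eef_pos: [0.5304, 0.076, 0.1303]
ee_rot: [0.0, -0.259, 0.966, -0.0]
force: [-2.3, -0.3, 6.5]
gripper_width: 0.0002
grip_force: 3.0
```

```bash
python3 -m creep '[{"tx":0,"ty":0,"tz":0.04,"wx":0,"wy":0,"wz":0,"fingers":0},{"tx":0,"ty":0,"tz":0.04,"wx":0,"wy":0,"wz":0,"fingers":0},{"tx":0,"ty":0,"tz":0.04,"wx":0,"wy":0,"wz":0,"fingers":0},{"tx":0,"ty":0,"tz":0,"wx":0,"wy":0,"wz":0,"fingers":0},{"tx":0,"ty":0,"tz":0,"wx":0,"wy":0,"wz":0,"fingers":0},{"tx":0,"ty":0,"tz":0,"wx":0,"wy":0,"wz":0,"fingers":0},{"tx":0,"ty":0,"tz":0,"wx":0,"wy":0,"wz":0,"fingers":0},{"tx":0,"ty":0,"tz":0,"wx":0,"wy":0,"wz":0,"fingers":0},{"tx":0,"ty":0,"tz":0,"wx":0,"wy":0,"wz":0,"fingers":0},{"tx":0,"ty":0,"tz":0,"wx":0,"wy":0,"wz":0,"fingers":0}]'
```

```text
clock: 6.55
eef_pos: [0.5346, 0.0784, 0.13]
ee_rot: [0.006, -0.26, 0.966, 0.0]
force: [-3.3, 1.1, 26.6]
gripper_width: 0.001
grip_force: 12.7
```

The height held while the force rose to 27 N, so the button is on its stop. I'll lift off and check that it stays down.

```bash
python3 -m creep '[{"tx":0,"ty":0,"tz":-0.2,"wx":0,"wy":0,"wz":0,"fingers":0},{"tx":0,"ty":0,"tz":-0.8,"wx":0,"wy":0,"wz":0,"fingers":0},{"tx":-0.6,"ty":0,"tz":-0.2,"wx":0,"wy":0,"wz":0,"fingers":0},{"tx":-0.8,"ty":0,"tz":0,"wx":0,"wy":0,"wz":0,"fingers":0},{"tx":-0.2,"ty":0,"tz":0,"wx":0,"wy":0,"wz":0,"fingers":0},{"tx":0,"ty":0,"tz":0,"wx":0,"wy":0,"wz":0,"fingers":0},{"tx":0,"ty":0,"tz":0,"wx":0,"wy":0,"wz":0,"fingers":0},{"tx":0,"ty":0,"tz":0,"wx":0,"wy":0,"wz":0,"fingers":0},{"tx":0,"ty":0,"tz":0,"wx":0,"wy":0,"wz":0,"fingers":0},{"tx":0,"ty":0,"tz":0,"wx":0,"wy":0,"wz":0,"fingers":0}]'
cat > chk.py <<'E'
from h import *
for n in ["scene","side"]:
    c=r.camera(n);f=c["frame"].astype(int);K=c["camera_matrix"];cw=np.linalg.inv(c["camera_from_world"])
    v,u=np.mgrid[:420,:560];d=c["range_z"]
    P=(np.stack([(u-K[0,2])/K[0,0]*d,(v-K[1,2])/K[1,1]*d,d,np.ones_like(d)],-1)@cw.T)[...,:3]
    reg=(d>0)&(P[...,0]>.35)&(P[...,0]<.75)&(P[...,1]>-.06)&(P[...,1]<.22)
    red=reg&(f[...,2]>100)&(f[...,1]<60)&(f[...,0]<60)&(P[...,2]>.08)&(P[...,2]<.13)
    q=P[red]
    if len(q):
        zt=np.percentile(q[:,2],90);t=q[q[:,2]>zt-.003];m=t.mean(0)
        print(n,len(q),"red top z",zt.round(4),m.round(4),"clamp x of it",((m[:2]-[.5254,.0719])@[-.864,-.504]).round(4))
    for k in ["ring_center","cutter_center","bottle_center","tub_center"]:
        for o in r.outline_of(n,k)[:2]:
            pp=P[o["region"]&(d>0)]; print(k,round(o["conf"],2),np.percentile(pp,[3,97],axis=0).round(3).tolist())
    cv2.imwrite("pics/"+n+"_%d.png"%(r.get_state()["clock"]*100),c["frame"])
E
python3 chk.py; ls pics; python3 go.py '[.590,.1096,.105]'
```

```text
clock: 7.8
eef_pos: [0.5855, 0.1077, 0.1725]
ee_rot: [-0.0, -0.259, 0.966, -0.0]
force: [-0.4, -0.1, -0.2]
gripper_width: 0.0004
grip_force: 0.0
scene 188 red top z 0.1081 [0.5314 0.0742 0.1071] clamp x of it -0.0063
ring_center 0.89 [[0.592, 0.087, 0.032], [0.658, 0.154, 0.063]]
cutter_center 0.77 [[0.455, 0.133, 0.0], [0.553, 0.251, 0.094]]
cutter_center 0.7 [[0.521, 0.044, 0.017], [0.595, 0.106, 0.108]]
bottle_center 0.94 [[0.4, -0.145, 0.002], [0.439, -0.101, 0.116]]
bottle_center 0.9 [[0.498, -0.144, 0.008], [0.535, -0.103, 0.116]]
tub_center 0.64 [[0.685, -0.035, 0.008], [0.734, 0.012, 0.067]]
side 335 red top z 0.1082 [0.5297 0.0784 0.1072] clamp x of it -0.007
ring_center 0.66 [[0.589, 0.09, 0.033], [0.656, 0.157, 0.063]]
cutter_center 0.69 [[0.454, 0.189, 0.002], [0.516, 0.25, 0.022]]
bottle_center 0.89 [[0.481, -0.122, 0.005], [0.529, -0.089, 0.116]]
bottle_center 0.66 [[0.386, -0.119, 0.008], [0.433, -0.09, 0.116]]
tub_center 0.62 [[0.676, -0.004, 0.005], [0.722, 0.025, 0.062]]
tub_center 0.55 [[0.481, -0.119, 0.007], [0.527, -0.089, 0.116]]
scene0.png
scene_805.png
side0.png
side_830.png
w1.png
t 8.3 pos [0.5857 0.1079 0.1724] tool x ang 210.1 tilt z [-0. -0. -1.] joints [-0.13  0.61 -0.14  1.67  0.11  0.87  1.78] F [-0.9  0.   0.8]
tool shift mm [-4.6 -0.7 67.4] turn about tool z deg -0.1
```

The button stays down at 107 mm, so it's caught. Next I'll lower the fingertips in front of the jaw face, above the height of the ring.

```bash
python3 -m creep '[{"tx":-0.12,"ty":0,"tz":0.3,"wx":0,"wy":0,"wz":0,"fingers":0},{"tx":0,"ty":0,"tz":0.5,"wx":0,"wy":0,"wz":0,"fingers":0},{"tx":0,"ty":0,"tz":0.5,"wx":0,"wy":0,"wz":0,"fingers":0},{"tx":0,"ty":0,"tz":0.45,"wx":0,"wy":0,"wz":0,"fingers":0},{"tx":0,"ty":0,"tz":0,"wx":0,"wy":0,"wz":0,"fingers":0},{"tx":0.2,"ty":0,"tz":0,"wx":0,"wy":0,"wz":0,"fingers":0},{"tx":0.2,"ty":0,"tz":0,"wx":0,"wy":0,"wz":0,"fingers":0},{"tx":0.2,"ty":0,"tz":0,"wx":0,"wy":0,"wz":0,"fingers":0},{"tx":0.2,"ty":0,"tz":0,"wx":0,"wy":0,"wz":0,"fingers":0},{"tx":0.2,"ty":0,"tz":0,"wx":0,"wy":0,"wz":0,"fingers":0}]'; python3 go.py '[.4714,.0404,.103]'
```

```text
clock: 9.55
eef_pos: [0.5556, 0.0904, 0.1033]
ee_rot: [0.001, -0.26, 0.966, 0.0]
force: [4.0, 1.4, 2.0]
gripper_width: 0.0004
grip_force: 1.9
t 9.55 pos [0.5556 0.0904 0.1033] tool x ang 210.1 tilt z [ 0.002  0.001 -1.   ] joints [-0.12  0.66 -0.13  1.83  0.13  0.66  1.77] F [4.  1.4 2. ]
tool shift mm [97.9 -1.   0.1] turn about tool z deg -0.1
```

```bash
python3 -m creep '[{"tx":0.28,"ty":0,"tz":0,"wx":0,"wy":0,"wz":0,"fingers":0},{"tx":0.28,"ty":0,"tz":0,"wx":0,"wy":0,"wz":0,"fingers":0},{"tx":0.28,"ty":0,"tz":0,"wx":0,"wy":0,"wz":0,"fingers":0},{"tx":0.28,"ty":0,"tz":0,"wx":0,"wy":0,"wz":0,"fingers":0},{"tx":0.28,"ty":0,"tz":0,"wx":0,"wy":0,"wz":0,"fingers":0},{"tx":0.28,"ty":0,"tz":0,"wx":0,"wy":0,"wz":0,"fingers":0},{"tx":0.28,"ty":0,"tz":0,"wx":0,"wy":0,"wz":0,"fingers":0},{"tx":0.2,"ty":0,"tz":0,"wx":0,"wy":0,"wz":0,"fingers":0},{"tx":0.1,"ty":0,"tz":0,"wx":0,"wy":0,"wz":0,"fingers":0},{"tx":0,"ty":0,"tz":0,"wx":0,"wy":0,"wz":0,"fingers":0}]'; python3 go.py '[.4714,.0404,.103]'
```

```text
clock: 10.8
eef_pos: [0.4754, 0.0443, 0.1019]
ee_rot: [-0.002, -0.259, 0.966, -0.0]
force: [1.6, 0.1, 0.6]
gripper_width: 0.0002
grip_force: 0.6
t 10.8 pos [0.4754 0.0443 0.1019] tool x ang 210.0 tilt z [-0.004 -0.001 -1.   ] joints [-0.05  0.57 -0.13  2.06  0.14  0.53  1.81] F [1.6 0.1 0.6]
tool shift mm [ 5.4 -1.3 -1. ] turn about tool z deg -0.2
```

```bash
python3 -m creep '[{"tx":0.06,"ty":0,"tz":0,"wx":0,"wy":0,"wz":0,"fingers":0},{"tx":0.06,"ty":0,"tz":0,"wx":0,"wy":0,"wz":0,"fingers":0},{"tx":0.06,"ty":0,"tz":0,"wx":0,"wy":0,"wz":0,"fingers":0},{"tx":0.06,"ty":0,"tz":0,"wx":0,"wy":0,"wz":0,"fingers":0},{"tx":0.05,"ty":0,"tz":0,"wx":0,"wy":0,"wz":0,"fingers":0},{"tx":0.05,"ty":0,"tz":0,"wx":0,"wy":0,"wz":0,"fingers":0},{"tx":0,"ty":0,"tz":0,"wx":0,"wy":0,"wz":0,"fingers":0},{"tx":0,"ty":0,"tz":0,"wx":0,"wy":0,"wz":0,"fingers":0},{"tx":0,"ty":0,"tz":0,"wx":0,"wy":0,"wz":0,"fingers":0},{"tx":0,"ty":0,"tz":0,"wx":0,"wy":0,"wz":0,"fingers":0}]'; python3 go.py '[.4714,.0404,.103]'
```

```text
clock: 12.05
eef_pos: [0.4726, 0.0428, 0.1031]
ee_rot: [0.009, -0.261, 0.965, 0.002]
force: [12.9, 6.9, -11.9]
gripper_width: 0.0006
grip_force: 7.4
t 12.05 pos [0.4726 0.0428 0.1031] tool x ang 210.3 tilt z [ 0.016  0.008 -1.   ] joints [-0.04  0.56 -0.14  2.08  0.14  0.49  1.82] F [ 12.9   6.9 -11.9]
tool shift mm [ 2.2 -1.5  0. ] turn about tool z deg 0.1
```

```bash
python3 -m creep '[{"tx":0.06,"ty":0,"tz":0,"wx":0,"wy":0,"wz":0,"fingers":0},{"tx":0.06,"ty":0,"tz":0,"wx":0,"wy":0,"wz":0,"fingers":0},{"tx":0,"ty":0,"tz":0,"wx":0,"wy":0,"wz":0,"fingers":0},{"tx":0,"ty":0,"tz":0,"wx":0,"wy":0,"wz":0,"fingers":0},{"tx":0,"ty":0,"tz":0,"wx":0,"wy":0,"wz":0,"fingers":0},{"tx":0,"ty":0,"tz":0,"wx":0,"wy":0,"wz":0,"fingers":0},{"tx":0,"ty":0,"tz":0,"wx":0,"wy":0,"wz":0,"fingers":0},{"tx":0,"ty":0,"tz":0,"wx":0,"wy":0,"wz":0,"fingers":0},{"tx":0,"ty":0,"tz":0,"wx":0,"wy":0,"wz":0,"fingers":0},{"tx":0,"ty":0,"tz":0,"wx":0,"wy":0,"wz":0,"fingers":0}]'; python3 go.py '[.4714,.0404,.103]'
```

```text
clock: 13.3
eef_pos: [0.4724, 0.0427, 0.1036]
ee_rot: [0.014, -0.262, 0.965, 0.002]
force: [18.3, 12.2, -16.2]
gripper_width: 0.0003
grip_force: 10.4
t 13.3 pos [0.4724 0.0427 0.1036] tool x ang 210.3 tilt z [ 0.025  0.011 -1.   ] joints [-0.04  0.55 -0.14  2.09  0.14  0.48  1.82] F [ 18.3  12.2 -16.2]
tool shift mm [ 2.1 -1.5  0.6] turn about tool z deg 0.1
```

```bash
python3 -m creep '[{"tx":-0.4,"ty":0,"tz":0,"wx":0,"wy":0,"wz":0,"fingers":0},{"tx":-0.4,"ty":0,"tz":0,"wx":0,"wy":0,"wz":0,"fingers":0},{"tx":-0.2,"ty":0,"tz":-0.5,"wx":0,"wy":0,"wz":0,"fingers":0},{"tx":0,"ty":0,"tz":-0.8,"wx":0,"wy":0,"wz":0,"fingers":0},{"tx":0,"ty":0,"tz":-0.8,"wx":0,"wy":0,"wz":0,"fingers":0},{"tx":0,"ty":0,"tz":-0.8,"wx":0,"wy":0,"wz":0,"fingers":0},{"tx":0,"ty":0,"tz":0,"wx":0,"wy":0,"wz":0,"fingers":0},{"tx":0,"ty":0,"tz":0,"wx":0,"wy":0,"wz":0,"fingers":0},{"tx":0,"ty":0,"tz":0,"wx":0,"wy":0,"wz":0,"fingers":0},{"tx":0,"ty":0,"tz":0,"wx":0,"wy":0,"wz":0,"fingers":0}]'; python3 chk.py; ls pics
```

```text
clock: 14.55
eef_pos: [0.4949, 0.0557, 0.2174]
ee_rot: [-0.001, -0.26, 0.966, 0.0]
force: [0.2, -1.0, 0.1]
gripper_width: 0.0004
grip_force: 0.0
scene 276 red top z 0.1082 [0.4275 0.0118 0.1073] clamp x of it 0.1149
ring_center 0.94 [[0.592, 0.086, 0.034], [0.657, 0.154, 0.063]]
ring_center 0.56 [[0.408, -0.009, 0.097], [0.448, 0.03, 0.109]]
cutter_center 0.63 [[0.456, 0.186, 0.001], [0.518, 0.248, 0.022]]
bottle_center 0.63 [[0.387, -0.146, 0.002], [0.439, -0.098, 0.116]]
bottle_center 0.56 [[0.499, -0.144, 0.01], [0.535, -0.104, 0.116]]
tub_center 0.58 [[0.685, -0.036, 0.007], [0.734, 0.012, 0.067]]
tub_center 0.28 [[0.412, -0.021, 0.015], [0.485, 0.062, 0.108]]
side 444 red top z 0.1081 [0.4252 0.0162 0.1071] clamp x of it 0.1146
ring_center 0.74 [[0.589, 0.09, 0.032], [0.656, 0.157, 0.063]]
ring_center 0.62 [[0.405, -0.001, 0.097], [0.445, 0.038, 0.109]]
cutter_center 0.83 [[0.454, 0.187, 0.0], [0.52, 0.25, 0.022]]
bottle_center 0.96 [[0.481, -0.123, 0.007], [0.53, -0.089, 0.115]]
bottle_center 0.88 [[0.386, -0.12, 0.011], [0.432, -0.09, 0.116]]
tub_center 0.63 [[0.676, -0.023, 0.006], [0.725, 0.024, 0.067]]
scene0.png
scene_1480.png
scene_805.png
side0.png
side_1505.png
side_830.png
w1.png
```

View pics/side_1505.png

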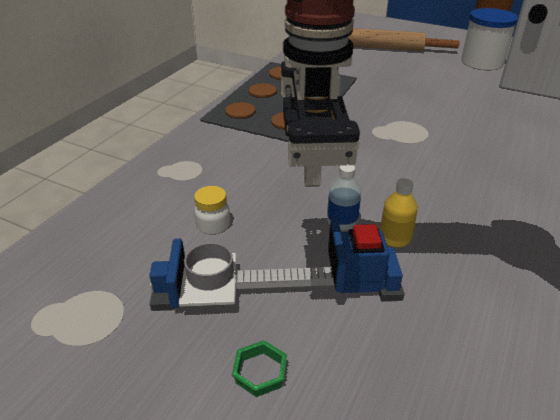

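The jaw at (362,260) sits against the end block at (393,272) with its button down. The ring, cutter, bottles and tub haven't moved, and the arm is clear.

```bash
python3 -c "
from plant import r
print(r.close_job())"
```

```text
the job is handed in; nothing more can be done
None
```

The job is handed in: the release button is pressed and caught (top at 107 mm), the jaw is pushed back against its end block, and the ring, cutter, bottle and tub stand where they were.

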